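Tighten the lever locknut while a spanner holds the spindle

ROBOT

A 6-joint arm with a two-finger parallel gripper is mounted at the origin on a cart in front of the work surface, level with it; the furniture and walls round the work are solid. World frame = base frame: x ahead of the robot, y to its left, z up, the work surface at z = 0. Lengths are in m, angles in rad, forces in N, time in s.
With the tool pointing down it reaches from about 0.375 to 0.9 m from the base axis. Payload 3.1 kg.
Tool frame: the origin (TCP) lies at the very end of the fingers, on their centre line; the grasp point (between the pads) lies 19 mm behind it; z points along the fingers, y is the direction in which the jaws open and shut (so a half turn about z gives the same grasp; the last joint's range is limited). The gripper opens to 85 mm and grips with 20 to 120 N. Pads are 22 mm wide; open, the fingers measure 114 mm over their backs; the gripper's body (76 mm by 85 mm) begins 54 mm behind the grasp point. The pads swing forward as they close: fully open they stand 13 mm farther back than shut.
Start: joints at [-1.425, 0.527, 1.433, -0, 1.181, -0.178], TCP at [0.199, -0.592, 0.231] pointing down, gripper open.
Joint ranges: [-3.08, 3.08], [-0.75, 2.2], [0.22, 2.44], [-1.43, 4.57], [0, 2.65], [-2.85, 2.85]. Speed limits (rad/s): [2.79, 2.79, 3.14, 3.14, 3.14, 3.14].

INTERFACE

Orientations are given as a unit quaternion [x, y, z, w].
In Python, from station import manip gives the robot as it stands. The module is installed in compiled form; this text tells all that it offers.
- The arm moves only by the tool send_rows, never from a script. Its argument "commands" is a list of rows, each an object with "delta_pos": the shift along the world's x, y, z in cm, a list of three; "yaw": the turn about the world's z in rad. A call has 1 to 10 rows; each row shifts and turns the pose as measured when the row begins; what a row does not reach is not made up. A row lasts 1/8 s, in which the tool goes at most 62.5 mm and 10.7 degrees, less where a joint would pass 70% of its speed; a pose out of reach is approached as far as the arm can. A call is refused whole if a number of a shift passes 6.25 or a number of a turn 0.188, either way. A call with a gripper value outside its range is refused whole. "grip" is the closure, from -1 (fully open) to 1 (shut), set as the call begins (left out, the last holds). The fingers move at their own pace and stop on an object; "force" is the grip in N (left out, the last holds). Time passes only in rows, so rows that do not move let the fingers close. It gives the time, the measured TCP pose, the force and the opening at its end, in the units of the state.
- manip.sense(): the state, without advancing time (a new reading comes with each control period).
- manip.snapshot(name): name is "scene" or "side" or "wrist"; returns the picture (384x512x3 uint8, blue, green, red); there is no depth.
- manip.get_calibration(name): a dict with "fx", "fy", "cx", "cy" (pixels), "dist_coeffs" ([k1, k2, p1, p2, k3] as OpenCV has them; the pictures are not rectified), "world_to_cam" (4x4, takes a point from world to camera coordinates); the wrist camera has in their place "mount" (4x4, takes a point from camera to tool coordinates, whose origin is the TCP and whose axes are the flange's). Camera axes: x right, y down, z forward; pixel columns grow to the right and rows downward; lengths in m; the calibration is good to about 2 mm. A picture is of the moment at which its call begins: read the wrist's pose just before it. get_calibration takes no time and is no camera call.
- manip.sign_off(): hands the job in, once; it reports no verdict.
The state is a dict: "t": time; "q": joint angles; "qd": joint speeds; "tau": joint torques, N m; "tcp_pos": TCP position; "tool_rot": TCP orientation; "force": force on the tool from outside, world axes, zero at the start; "ft_torque": the same for the moment, N m; "finger_gap": opening from 0.0 (shut) to 1.0 (fully open).
Only numpy, scipy, OpenCV 4.12 (cv2) and the standard library are available. Lean on these libraries where they do the work, as an engineer would, in place of code of your own. Each camera call takes 0.05 s, during which the arm holds its last target. There are 200 camera calls.

TASK

The stop spindle is set and now has to be locked: fit the spanner from the blue mat over the square head of the spindle, lying flat with its handle on the rest beside the red pin, and leave it there to hold the spindle while you turn the locknut clockwise by its lever until it goes no further. The spindle's red pointer must stay inside the green band the whole time. Then take the spanner off, lay it back on the blue mat, and leave the bottle, weight, disc and hex key where they are.

Things in the scene. Friction and masses are not known exactly. Their poses are not given: they have to be found in the camera images.
- spindle_head (a point): Middle of the square steel head (30 mm across flats, z 75 to 97 mm, above it to z = 107 mm a cone that guides the jaws) of the upright spindle, at z = 83 mm, where the middle of the spanner's jaws must come. The jaws lie on a collar (50 mm diameter, top z = 75 mm). Turns with the spindle: x = level direction, square to the flats, in which the spanner handle must lie; z up.
- spindle_part (a joint): Spindle angle, rad, counter-clockwise from above positive; 0: red pointer in mid band; the green band ends at -0.26 and +0.26. Starts at 0.03 to 0.12. It turns at 0.15 N m, less than the locknut's friction, so the locknut drags it clockwise until the fitted spanner meets the red pin, at about 0 to -0.15.
- reaction_pin (a point): Axis of the red upright pin (14 mm diameter, z 75 to 117 mm) at z = 83 mm, fixed on the fixture 156 mm from the spindle's axis, on the clockwise side of the spanner handle's place. A steel ledge beside it (top z = 75 mm, about 34 x 94 mm) carries the outer handle. x = outward direction of the handle when it touches the pin, z up.
- lever_knob (a point): Orange upright round knob (22 mm diameter, graspable from z = 72 to 110 mm, this point at z = 90 mm) at the end of the brass locknut's lever, 100 mm from the spindle's axis. It travels clockwise seen from above, in a level arc about the spindle's axis, as the locknut is tightened; being round, it can turn between the fingers.
- nut_part (a joint): Angle of the locknut relative to the spindle, rad, growing as it is turned clockwise (tightened); starts at 0 to 0.25 and is tight against its stop at 1.2. Turning it takes about 0.4 N m (4 N at the knob).
- spanner_grip (a point): Steel open-ended spanner, loose, 203 mm long, 60 mm wide over its jaws, 16 mm thick, about 0.35 kg: this point, mid-thickness on the handle at its centre of mass, is where to grasp it (handle 24 mm wide, from 47 to 185 mm from the middle of the jaws). x points along the handle away from the jaws, z up.
- jaw_centre (a point): Middle of the spanner's jaw opening, mid-thickness, 83 mm from spanner_grip along its -x; same axes. The jaws are 34 mm apart (head: 30 mm) and open at the -x end.
- mat_top (a point): Centre of the top face of the blue tool mat, fixed, 250 mm along its x, 130 mm along its y, 3 mm thick. The spanner starts on it with its handle roughly along the mat's x. Between mat and fixture stands a grey console with a blue front (x from 0.54 m, y from -0.09 to 0.15 m, front part about 150 mm tall): carry the spanner clear of it.
- oil: White squeeze bottle with a red spout, 43 mm in diameter, 155 mm tall, origin at the centre of its underside; to be left alone.
- weight: Brass knobbed weight, 44 mm in diameter, 55 mm tall, origin at the centre of its underside; to be left alone.
- disc: Grey steel disc, 62 mm in diameter, 12 mm thick, origin at the centre of its underside; to be left alone.
- hexkey: Dark L-shaped hex key, 97 mm long, lying flat, origin under its middle; to be left alone.

How it is judged:
By the outcome, as a careful person would: the job done as asked, in the order asked, and still so for the second after the job is handed in, with the robot touching nothing.
It also fails if it takes over 64 s, if anything falls off the work surface, if the arm or the gripper's body presses on something with over 40 N, if the wrist force passes 120 N, or if a joint passes its speed limit or range.

## Working session

There is one attempt and no reset: what is moved stays moved. The work goes in short steps, Python scripts to look and compute and a tool call to move; the robot and the scene stay as the last step left them, time stands still between calls to the robot, and variables do not carry over. Pictures are saved under pics/ and viewed, about 8 in all and at most 12, crops included, and the job is handed in when it is done.

Besides the shell and the picture viewer there is one more tool, called after "Request:" as a command line: name --argument value ..., lists and objects as JSON in quotes. send_rows: Moves the arm, as the interface text tells. Its arguments: {"type":"object","properties":{"commands":{"type":"array","items":{"type":"object","properties":{"delta_pos":{"type":"array","items":{"type":"number"}},"yaw":{"type":"number"}}}},"grip":{"type":"number"},"force":{"type":"number"}},"required":["commands"]}

```bash
mkdir -p pics; cat > h.py <<'E'
import numpy as np, cv2
from scipy.spatial.transform import Rotation as R
from station import manip
def cam(name, s=None):
    c=manip.get_calibration(name)
    K=np.array([[c['fx'],0,c['cx']],[0,c['fy'],c['cy']],[0,0,1.]]); d=np.array(c['dist_coeffs'],float)
    if name=='wrist':
        T=np.eye(4); T[:3,:3]=R.from_quat(s['tool_rot']).as_matrix(); T[:3,3]=s['tcp_pos']
        W=np.linalg.inv(T@np.array(c['mount']))
    else: W=np.array(c['world_to_cam'])
    return K,d,W
def ray(C,px):
    K,d,W=C; n=cv2.undistortPoints(np.array(px,float).reshape(-1,1,2),K,d).reshape(-1,2)
    D=np.c_[n,np.ones(len(n))]@W[:3,:3]; o=-W[:3,:3].T@W[:3,3]
    return o,D
def onz(C,px,z):
    o,D=ray(C,px); return o+D*((z-o[2])/D[:,2])[:,None]
def proj(C,p):
    K,d,W=C; return cv2.projectPoints(np.array(p,float).reshape(-1,1,3),cv2.Rodrigues(W[:3,:3])[0],W[:3,3],K,d)[0].reshape(-1,2)
def tri(Cs,pxs):
    A=np.zeros((3,3));b=np.zeros(3)
    for C,p in zip(Cs,pxs):
        o,D=ray(C,[p]); u=D[0]/np.linalg.norm(D[0]); M=np.eye(3)-np.outer(u,u); A+=M;b+=M@o
    return np.linalg.solve(A,b)
def blobs(img,lo,hi,amin=30):
    m=cv2.inRange(cv2.cvtColor(img,cv2.COLOR_BGR2HSV),lo,hi)
    n,l,st,ce=cv2.connectedComponentsWithStats(m)
    return [(st[i].tolist(),ce[i].round(1).tolist()) for i in range(1,n) if st[i][4]>=amin],m
E
python3 - <<'E'
from h import *
s=manip.sense(); print(s)
a=manip.snapshot('scene');b=manip.snapshot('side')
cv2.imwrite('pics/scene0.png',a);cv2.imwrite('pics/side0.png',b)
for n in('scene','side'):
    C=cam(n); print(n,C[0][0,0],-C[2][:3,:3].T@C[2][:3,3],C[2][2,:3])
print(manip.get_calibration('wrist'))
E
```

```text
{'t': 0.0, 'q': array([-1.42551691e+00,  5.28490694e-01,  1.43390587e+00, -3.11118302e-05,
        1.18140320e+00, -1.78539195e-01]), 'qd': array([-0.00093843,  0.00128648,  0.00012391,  0.00027446,  0.00079148,
        0.00010837]), 'tau': array([ 1.48198182e-03, -4.42347407e+01, -1.78025508e+01, -1.27467956e-04,
        8.37980508e-03,  9.82942879e-06]), 'tcp_pos': array([ 0.19875847, -0.59179269,  0.23031742]), 'tool_rot': array([ 9.86919741e-01,  1.61208581e-01,  3.96827973e-06, -1.10364212e-03]), 'force': array([-1.05170928, -0.87378837, -0.14617204]), 'ft_torque': array([ 0.04021382, -0.03688609, -0.04525023]), 'finger_gap': 0.9991318129776164}
scene 405.37921433436645 [0.0477474  0.63257948 0.822727  ] [ 0.47498513 -0.53339037 -0.69991703]
side 349.42122223825993 [ 0.46059087 -0.72228137  0.78215993] [ 0.07694926  0.75273183 -0.65381465]
{'fx': 281.6276457464143, 'fy': 281.6276457464143, 'cx': 259.46673993807633, 'cy': 192.41452172878837, 'dist_coeffs': array([-0.03440156,  0.        ,  0.        ,  0.        ,  0.        ]), 'mount': array([[-7.79292137e-04, -9.45833252e-01, -3.24651893e-01,
         8.43217835e-02],
       [ 9.99999667e-01, -8.15863096e-04, -2.34757073e-05,
        -6.19303461e-04],
       [-2.42667394e-04, -3.24651803e-01,  9.45833573e-01,
        -1.43344553e-01],
       [ 0.00000000e+00,  0.00000000e+00,  0.00000000e+00,
         1.00000000e+00]])}
```

View pics/scene0.png

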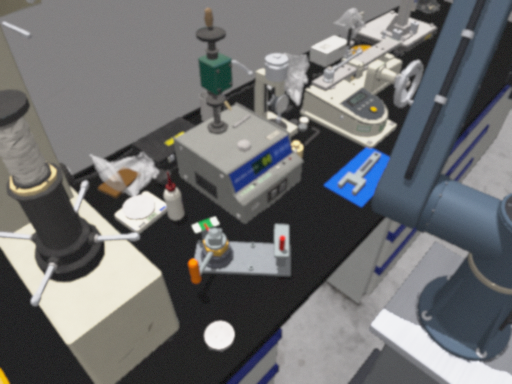

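View pics/side0.png

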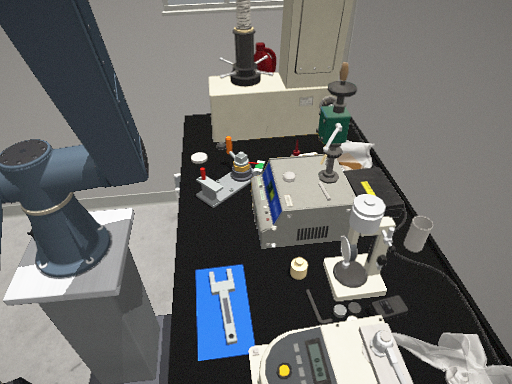

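```bash
python3 - <<'E'
from h import *
a=cv2.imread('pics/scene0.png');b=cv2.imread('pics/side0.png')
Ca,Cb=cam('scene'),cam('side')
# mat in side
bl,m=blobs(b,(100,180,130),(115,255,255),300); print('mat',bl)
m[:240]=0
c=max(cv2.findContours(m,0,2)[0],key=cv2.contourArea); h=cv2.convexHull(c); q=cv2.approxPolyDP(h,5,True).reshape(-1,2)
print('corners',q.tolist(), onz(Cb,q,0.003).round(3).tolist())
M=np.zeros_like(m); cv2.fillPoly(M,[cv2.erode(cv2.drawContours(np.zeros_like(m),[h],0,255,-1),np.ones((5,5))).nonzero() and h],255)
M=cv2.erode(M,np.ones((7,7)))
sp=M&~m
g=cv2.cvtColor(b,cv2.COLOR_BGR2HSV)
sp=((sp>0)&(g[...,1]<110)).astype(np.uint8)
v,u=np.nonzero(sp); P=onz(Cb,np.c_[u,v],0.017)[:,:2]
ce=P.mean(0); w,V=np.linalg.eigh(np.cov((P-ce).T)); x=V[:,1]
if x[1]>0:x=-x
t=(P-ce)@x; y=np.array([-x[1],x[0]]); l=(P-ce)@y
print('spanner ce',ce,'dir',x,np.arctan2(x[1],x[0]),'ext',t.min(),t.max(),l.min(),l.max(),len(P))
sel=(t>0.0)&(t<0.08); print('handle mid', ce+x*t[sel].mean()+y*l[sel].mean(), np.polyfit(t[sel],l[sel],1))
# red/orange
for n,i in(('scene',a),('side',b)):
    print(n,'orange',blobs(i,(6,200,150),(18,255,255),20)[0]); print(n,'red',blobs(i,(0,170,110),(4,255,255),8)[0],blobs(i,(172,170,110),(180,255,255),8)[0]);print(n,'green',blobs(i,(50,120,80),(80,255,255),15)[0])
def up(i,x,y,w,h,k): return cv2.resize(i[y:y+h,x:x+w],None,fx=k,fy=k,interpolation=cv2.INTER_CUBIC)
A=up(a,170,200,140,100,4);B=up(b,180,120,112,100,4)
B=B[:400];cv2.imwrite('pics/c0.png',cv2.resize(np.hstack([A,B]),None,fx=.79,fy=.79)); 
E
```

```text
mat [([195, 264, 60, 97, 3754], [221.7, 315.4])]
corners [[241, 264], [254, 344], [247, 354], [198, 360], [195, 270]] [[0.485, -0.121, 0.003], [0.493, -0.351, 0.003], [0.475, -0.372, 0.003], [0.366, -0.373, 0.003], [0.358, -0.125, 0.003]]
spanner ce [ 0.43427247 -0.24349086] dir [ 0.09015365 -0.99592787] -1.4805201095216012 ext -0.1007679957875794 0.10694764263211988 -0.030402482064076884 0.030730975809571404 947
handle mid [ 0.43806916 -0.28467912] [4.61884950e-05 6.60392826e-05]
scene orange [([188, 259, 10, 23, 108], [192.8, 268.5])]
scene red [([281, 237, 3, 12, 29], [281.8, 241.9])] []
scene green [([199, 218, 13, 11, 74], [204.5, 222.6])]
side orange [([226, 136, 6, 18, 65], [228.7, 143.8])]
side red [([249, 162, 9, 2, 12], [253.2, 162.4]), ([200, 167, 5, 13, 46], [202.5, 172.4])] [([266, 57, 5, 4, 9], [268.3, 58.9])]
side green [([255, 163, 9, 6, 38], [259.1, 165.3])]
```

View pics/c0.png

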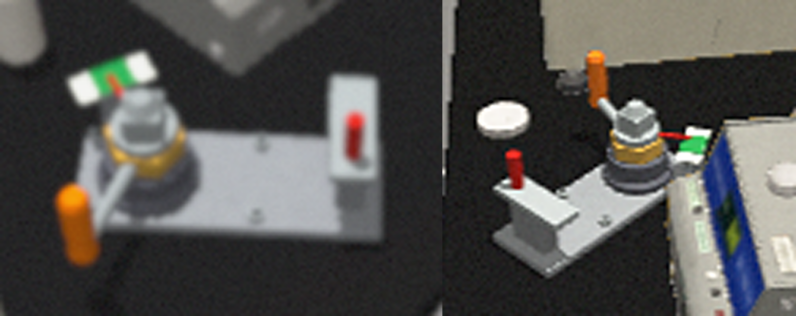

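```bash
python3 - <<'E'
from h import *
Cs=[cam('scene'),cam('side')]
for n,p,q in(('pin',(281.8,241.9),(202.5,172.4)),('pintop',(281.7,236.4),(202.5,168.1)),('head top',(215.3,230.5),(241.7,153.9)),('knob',(193.2,269.5),(228.8,144.2)),('green',(204.5,222.6),(259.1,165.3))):
    P=tri(Cs,[p,q]); print(n,P.round(4),[ (proj(C,P)[0]-np.array(k)).round(1).tolist() for C,k in zip(Cs,(p,q))])
E
```

```text
pin [0.3928 0.1836 0.1001] [[0.2, 0.1], [0.2, -0.1]]
pintop [0.3947 0.183  0.1176] [[0.2, 0.1], [0.2, -0.1]]
head top [0.5258 0.2651 0.1023] [[-0.3, -0.2], [-0.2, 0.2]]
knob [0.4889 0.3625 0.0841] [[0.6, 0.4], [0.4, -0.2]]
green [0.5856 0.2467 0.0636] [[0.7, 0.5], [0.5, -0.4]]
```

Request:
send_rows --commands '[{"delta_pos":[2.5,3.6,0],"yaw":0.14},{"delta_pos":[2.5,3.6,0],"yaw":0.14},{"delta_pos":[2.5,3.6,0],"yaw":0.14},{"delta_pos":[2.5,3.6,0],"yaw":0.14},{"delta_pos":[2.5,3.6,0],"yaw":0.14},{"delta_pos":[2.5,3.6,0],"yaw":0.14},{"delta_pos":[2.5,3.6,0],"yaw":0.14},{"delta_pos":[2.5,3.6,0],"yaw":0.14},{"delta_pos":[2.5,3.6,-1],"yaw":0.14},{"delta_pos":[0,0,0],"yaw":0}]'

```text
t: 1.35
tcp_pos: [0.4271, -0.2561, 0.2164]
tool_rot: [0.688, 0.725, -0.0, -0.004]
force: [-0.1, -0.2, -0.4]
finger_gap: 0.999
```

```bash
cat >> h.py <<'E'
def yaw(s): x=R.from_quat(s['tool_rot']).as_matrix()[:,0]; return np.arctan2(x[1],x[0])
def spanner(img,C,z=0.019):
    g=cv2.cvtColor(img,cv2.COLOR_BGR2HSV)
    m=cv2.inRange(g,(100,150,60),(120,255,255)); m=cv2.morphologyEx(m,cv2.MORPH_CLOSE,np.ones((3,3)))
    h=cv2.convexHull(max(cv2.findContours(m,0,2)[0],key=cv2.contourArea))
    M=cv2.erode(cv2.drawContours(np.zeros_like(m),[h],0,255,-1),np.ones((5,5)))
    sp=((M>0)&(m==0)).astype(np.uint8)
    n,l,st,_=cv2.connectedComponentsWithStats(sp); i=1+np.argmax(st[1:,4]); v,u=np.nonzero(l==i)
    P=onz(C,np.c_[u,v],z)[:,:2]; r=cv2.minAreaRect(P.astype(np.float32)*1000); print('minrect',r)
    ce=P.mean(0); x=np.linalg.eigh(np.cov((P-ce).T))[1][:,1]
    if x[1]>0:x=-x
    for _ in range(3):
        y=np.array([-x[1],x[0]]);t=(P-ce)@x;lt=(P-ce)@y
        hs=(t>t.max()-0.12)&(t<t.max()-.02)
        k=[(b,(lt[hs&(abs(t-b)<.003)].min()+lt[hs&(abs(t-b)<.003)].max())/2) for b in np.arange(t.max()-.115,t.max()-.025,.006)]
        f=np.polyfit(*zip(*k),1); x=x+y*f[0]; x/=np.linalg.norm(x); ce=ce+y*f[1]
    t=(P-ce)@x
    print('n',len(P),'dir',np.arctan2(x[1],x[0]),'tail',ce+x*t.max(),'tip',ce+x*t.min(),'len',np.ptp(t)); 
    return ce+x*(t.max()-0.102),ce+x*(t.min()+0.101),x,h
E
python3 - <<'E'
from h import *
s=manip.sense(); i=manip.snapshot('wrist'); cv2.imwrite('pics/w1.png',i)
print(s['tcp_pos'],yaw(s),s['t'])
C=cam('wrist',s); a,b,x,h=spanner(i,C); print('grip',a,b)
E
```

```text
[ 0.42710618 -0.25608337  0.21636248] 1.622843148389964 1.35
minrect ((435.0256652832031, -244.30738830566406), (61.3343391418457, 204.68585205078125), 4.904825210571289)
n 4483 dir -1.4829276599633847 tail [ 0.44473547 -0.34621258] tip [ 0.42677561 -0.14234453] len 0.2046576085828671
grip [ 0.4357844  -0.24460609] [ 0.43563893 -0.24295488]
```

View pics/w1.png

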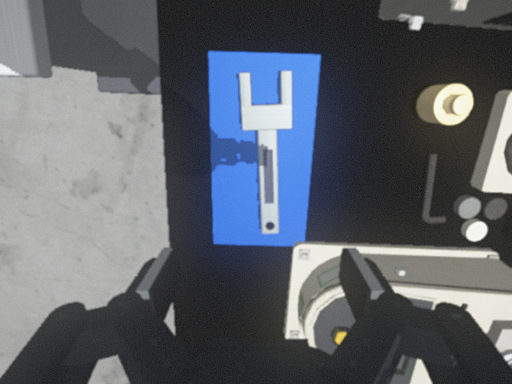

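Request:
send_rows --commands '[{"delta_pos":[0.86,1.22,-4],"yaw":0.036},{"delta_pos":[0,0,-5],"yaw":0},{"delta_pos":[0,0,-4],"yaw":0},{"delta_pos":[0,0,-3],"yaw":0},{"delta_pos":[0,0,0],"yaw":0}]' --grip -0.3

```text
t: 2.02
tcp_pos: [0.4363, -0.253, 0.0544]
tool_rot: [0.679, 0.734, -0.002, 0.002]
force: [-0.1, -0.0, 0.7]
finger_gap: 0.648
```

```bash
python3 - <<'E'
from h import *
s=manip.sense(); i=manip.snapshot('wrist'); cv2.imwrite('pics/w2.png',i)
print(s['tcp_pos'],yaw(s),s['t'],s['finger_gap'],s['force'])
E
```

```text
[ 0.43633593 -0.25304593  0.05443178] 1.6479261925586413 2.025 0.6476476914811455 [-0.13970807 -0.04399306  0.6699748 ]
```

Request:
send_rows --commands '[{"delta_pos":[-0.06,0.92,-1.5],"yaw":0.01},{"delta_pos":[0,0,0],"yaw":0}]'

```text
t: 2.33
tcp_pos: [0.4379, -0.2474, 0.0431]
tool_rot: [0.676, 0.736, -0.002, 0.007]
force: [-0.0, 0.7, -0.4]
finger_gap: 0.65
```

```bash
python3 - <<'E'
from h import *
s=manip.sense(); print(s['tcp_pos'],yaw(s))
E
```

```text
[ 0.43791978 -0.24737338  0.04308409] 1.6557573162751695
```

Request:
send_rows --commands '[{"delta_pos":[-0.2,0.35,-1.5],"yaw":0.004},{"delta_pos":[-0.1,0.15,-1.5],"yaw":0},{"delta_pos":[0,0,-1],"yaw":0},{"delta_pos":[0,0,-0.5],"yaw":0}]'

```text
t: 2.82
tcp_pos: [0.4388, -0.2473, 0.0014]
tool_rot: [0.676, 0.737, -0.002, 0.014]
force: [0.1, -0.9, 0.6]
finger_gap: 0.651
```

Request:
send_rows --commands '[{"delta_pos":[-0.3,0.3,0.6],"yaw":0},{"delta_pos":[0,0,0],"yaw":0}]'

```text
t: 3.08
tcp_pos: [0.4356, -0.2442, 0.0077]
tool_rot: [0.676, 0.737, -0.002, 0.013]
force: [0.4, -0.3, 0.2]
finger_gap: 0.65
```

```bash
python3 - <<'E'
from h import *
s=manip.sense(); print(s['tcp_pos'],yaw(s),s['force']); print(R.from_quat(s['tool_rot']).as_matrix()[:,2]); print(s['q'],s['qd'])
E
```

```text
[ 0.43559629 -0.24422871  0.00770065] 1.6577504027962915 [ 0.44163415 -0.29143582  0.17205309]
[ 0.01733407 -0.02082048 -0.99963295]
[-0.73278183  0.74951624  1.91473289 -0.00891207  0.45054332 -0.81193719] [-0.00305155  0.00984095 -0.01260134  0.00056129 -0.00593063  0.00103129]
```

Request:
send_rows --commands '[{"delta_pos":[0,0,0],"yaw":0},{"delta_pos":[0,0,0],"yaw":0},{"delta_pos":[0,0,0],"yaw":0},{"delta_pos":[0,0,0],"yaw":0},{"delta_pos":[0,0,0],"yaw":0}]' --grip 1 --force 80

```text
t: 3.7
tcp_pos: [0.4357, -0.2443, 0.0087]
tool_rot: [0.675, 0.737, -0.002, 0.014]
force: [0.5, -0.3, 0.7]
finger_gap: 0.254
```

Request:
send_rows --commands '[{"delta_pos":[0,0,2],"yaw":0},{"delta_pos":[0,0,4],"yaw":0},{"delta_pos":[0,0,6],"yaw":0},{"delta_pos":[0,0,6],"yaw":0},{"delta_pos":[0,0,0],"yaw":0},{"delta_pos":[0,0,0],"yaw":0}]'

```text
t: 4.45
tcp_pos: [0.4326, -0.2415, 0.1897]
tool_rot: [0.676, 0.737, -0.002, 0.009]
force: [-0.0, -0.2, -3.2]
finger_gap: 0.253
```

```bash
python3 - <<'E'
from h import *
s=manip.sense(); print(s['tcp_pos'],yaw(s),s['force'],s['finger_gap']); print(R.from_quat(s['tool_rot']).as_matrix()[:,2])
E
```

```text
[ 0.43260644 -0.24148054  0.18969399] 1.6577412776943843 [-2.48254910e-03 -2.43860437e-01 -3.17056475e+00] 0.2531586284439235
[ 0.01093479 -0.0146942  -0.99983224]
```

Request:
send_rows --commands '[{"delta_pos":[0,5,2],"yaw":0},{"delta_pos":[-0.3,6,1.5],"yaw":0},{"delta_pos":[0,6,0],"yaw":-0.1},{"delta_pos":[0,6,0],"yaw":-0.15},{"delta_pos":[0,6,0],"yaw":-0.15},{"delta_pos":[0,6,0],"yaw":-0.15},{"delta_pos":[0,5,0],"yaw":-0.15},{"delta_pos":[0,3,0],"yaw":-0.15},{"delta_pos":[0,0,0],"yaw":-0.05},{"delta_pos":[0,0,0],"yaw":0}]'

```text
t: 5.7
tcp_pos: [0.4173, 0.1871, 0.2044]
tool_rot: [0.928, 0.371, -0.017, -0.005]
force: [-0.3, 0.3, -3.8]
finger_gap: 0.256
```

```bash
python3 - <<'E'
from h import *
s=manip.sense(); i=manip.snapshot('wrist'); cv2.imwrite('pics/w3.png',i)
print(s['t'],s['tcp_pos'],yaw(s)); print(R.from_quat(s['tool_rot']).as_matrix()[:,2])
C=cam('wrist',s); print(proj(C,[[.526,.265,.105],[.394,.183,.117],[.489,.3625,.11]]))
E
```

```text
5.7 [0.41729498 0.18710723 0.20436627] 0.7608421046350415
[-0.03583427 -0.00254986 -0.99935449]
[[287.31351426  25.76199335]
 [247.48305655 215.97350309]
 [152.50638452 -37.82162789]]
```

View pics/w3.png

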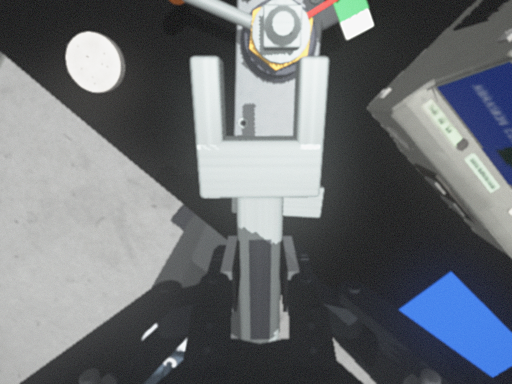

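```bash
python3 - <<'E'
from h import *
i=cv2.imread('pics/w3.png'); cv2.imwrite('pics/c3.png',cv2.resize(i[0:90,210:340],None,fx=6,fy=6,interpolation=cv2.INTER_CUBIC))
E
```

```text
(no output)
```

View pics/c3.png

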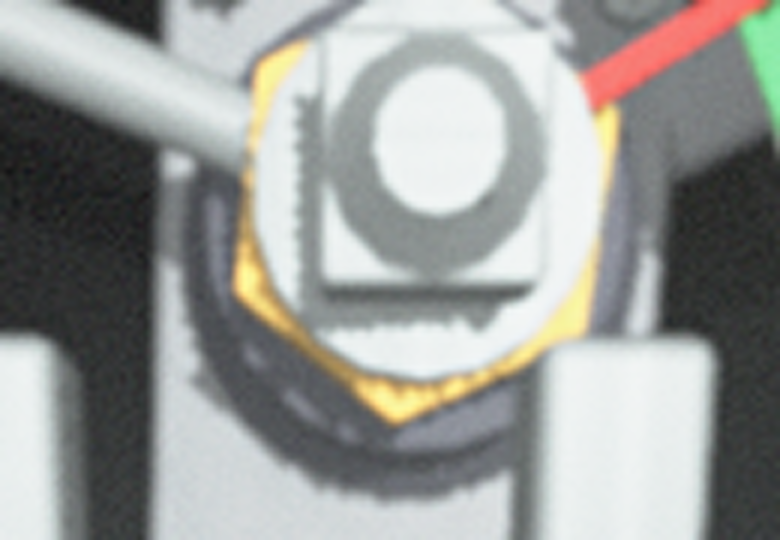

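```bash
cat > m.py <<'E'
from h import *
import sys
def headfit(C,sq,ct):
    Q=onz(C,sq,.097)[:,:2]; c1=Q.mean(0); c2=onz(C,[ct],.107)[0,:2]
    ux=((Q[0]-Q[2])+(Q[1]-Q[3]))/2; uy=((Q[0]-Q[1])+(Q[2]-Q[3]))/2
    print('sq ctr',c1,'cone ctr',c2,'sizes',np.linalg.norm(ux),np.linalg.norm(uy),'ang',np.arctan2(ux[1],ux[0]),np.arctan2(uy[1],uy[0])-np.pi/2)
E
python3 - <<'E'
from m import *
i=cv2.imread('pics/w3.png')
s=manip.sense(); C=cam('wrist',s)
headfit(C,[(264.2,5),(301.3,5),(264.2,46.7),(300.8,47.5)],(283.3,23))
# spanner in tool frame
M=R.from_quat(s['tool_rot']).as_matrix(); 
J=onz(C,[(190,57),(329,57),(222.5,57),(302,57),(225,137),(298,137)],s['tcp_pos'][2]+.0103)
print(((J-s['tcp_pos'])@M).round(4))
bl,_=blobs(i,(0,170,110),(5,255,255),8);print('red',bl)
E
```

```text
sq ctr [0.52455878 0.26773158] cone ctr [0.52486621 0.26808206] sizes 0.02932841388450499 0.028661708737789556 ang 0.7775946160247093 0.747689525549454
[[ 0.1005 -0.0298 -0.0124]
 [ 0.1003  0.029  -0.0138]
 [ 0.1004 -0.0159 -0.0127]
 [ 0.1003  0.0177 -0.0135]
 [ 0.0665 -0.0163 -0.0118]
 [ 0.0666  0.0175 -0.0126]]
red []
```

Request:
send_rows --commands '[{"delta_pos":[1.6,0.8,-1],"yaw":0},{"delta_pos":[1.6,0.8,-2],"yaw":0},{"delta_pos":[1.4,0.7,-2],"yaw":0},{"delta_pos":[0.3,0,-1],"yaw":0},{"delta_pos":[0,0,0],"yaw":0},{"delta_pos":[0,0,0],"yaw":0}]'

```text
t: 6.5
tcp_pos: [0.4647, 0.2066, 0.1388]
tool_rot: [0.929, 0.37, -0.022, -0.006]
force: [0.4, 0.3, -3.6]
finger_gap: 0.251
```

```bash
cat > e.py <<'E'
from h import *
s=manip.sense(); M=R.from_quat(s['tool_rot']).as_matrix()
j=s['tcp_pos']+M@[.0826,.0003,-.0023]
hd=np.array([.5247,.2679]); e=hd-j[:2]
print('t',s['t'],'tcp',s['tcp_pos'].round(4),'yaw',yaw(s).round(4),'z',M[:,2].round(4),'F',s['force'].round(1),'T',s['ft_torque'].round(2),'gap',s['finger_gap'])
print('jaw err to head (world cm)',(e*100).round(2),'in tool xy mm',((np.r_[e,0]@M)*1000).round(1))
E
python3 e.py
```

```text
t 6.5 tcp [0.4647 0.2066 0.1388] yaw 0.7588 z [-0.0457 -0.0045 -0.9989] F [ 0.4  0.3 -3.6] T [ 0.04 -0.05  0.01] gap 0.25062937458770906
jaw err to head (world cm) [-0.02  0.47] in tool xy mm [ 3.1 -3.5 -0. ]
```

Request:
send_rows --commands '[{"delta_pos":[0,0.5,-0.5],"yaw":0},{"delta_pos":[0,0.1,-1],"yaw":0},{"delta_pos":[0,0,0],"yaw":0},{"delta_pos":[0,0,0],"yaw":0}]'

```text
t: 7.0
tcp_pos: [0.4644, 0.213, 0.1242]
tool_rot: [0.929, 0.37, -0.021, -0.006]
force: [0.1, 0.3, -3.7]
finger_gap: 0.25
```

```bash
python3 e.py; python3 - <<'E'
from h import *
i=manip.snapshot('wrist'); cv2.imwrite('pics/w4.png',i); cv2.imwrite('pics/c4.png',cv2.resize(i[0:200,160:360],None,fx=3,fy=3,interpolation=cv2.INTER_CUBIC))
E
```

```text
t 7.0 tcp [0.4644 0.213  0.1242] yaw 0.7591 z [-0.0438 -0.0041 -0.999 ] F [ 0.1  0.3 -3.7] T [-0.02  0.   -0.03] gap 0.24996196620332112
jaw err to head (world cm) [ 0.01 -0.17] in tool xy mm [-1.1  1.3  0. ]
```

View pics/c4.png

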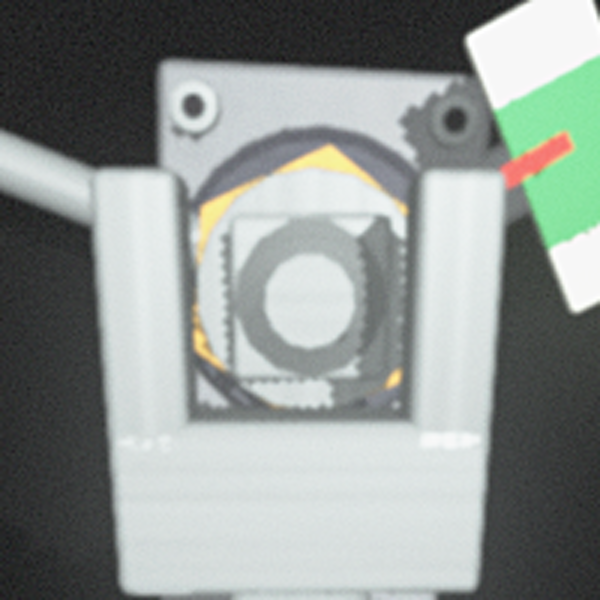

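```bash
python3 - <<'E'
from m import *
s=manip.sense(); C=cam('wrist',s); f=lambda L:[(160+a/3,b/3) for a,b in L]
headfit(C,f([(235,215),(388,213),(232,380),(392,378)]),f([(310,301)])[0])
J=onz(C,f([(95,172),(508,172),(182,172),(418,172),(188,418),(412,418)]),s['tcp_pos'][2]+.0103)[:,:2]
print(J.round(4)); m=(J[0]+J[1])/2; print('tip mid',m, 'inner tip mid',(J[2]+J[3])/2,'inner base',(J[4]+J[5])/2, 'widths',np.linalg.norm(J[2]-J[3]),np.linalg.norm(J[0]-J[1]))
d=(J[2]+J[3]-J[4]-J[5]); print('ang',np.arctan2(d[1],d[0])); u=d/np.linalg.norm(d); print('jaw centre',(J[0]+J[1]+J[2]+J[3])/4-u*.018)
E
```

```text
sq ctr [0.52460136 0.26808407] cone ctr [0.52457298 0.26826491] sizes 0.029885152259628452 0.029646201056987575 ang 0.7655688900880707 0.7713783886499188
[[0.5176 0.3031]
 [0.5574 0.2608]
 [0.526  0.294 ]
 [0.5487 0.2699]
 [0.5003 0.2707]
 [0.5242 0.2457]]
tip mid [0.53751363 0.28195183] inner tip mid [0.53739538 0.28196863] inner base [0.51225574 0.25817538] widths 0.033117094783609205 0.05802227259477365
ang 0.7578899904817755
jaw centre [0.52438132 0.2695872 ]
```

Request:
send_rows --commands '[{"delta_pos":[0,-0.15,-1],"yaw":0.01},{"delta_pos":[0,0,-1],"yaw":0},{"delta_pos":[0,0,0],"yaw":0}]'

```text
t: 7.42
tcp_pos: [0.4643, 0.2113, 0.1028]
tool_rot: [0.927, 0.375, -0.021, -0.006]
force: [-0.6, -0.5, -2.5]
finger_gap: 0.252
```

```bash
python3 e.py
```

```text
t 7.425 tcp [0.4643 0.2113 0.1028] yaw 0.7697 z [-0.0439 -0.0046 -0.999 ] F [-0.6 -0.5 -2.5] T [-0.04  0.01 -0.  ] gap 0.2521468787983102
jaw err to head (world cm) [ 0.08 -0.06] in tool xy mm [ 0.2  1.  -0. ]
```

Request:
send_rows --commands '[{"delta_pos":[0.06,-0.05,-0.6],"yaw":0},{"delta_pos":[0,0,-0.6],"yaw":0},{"delta_pos":[0,0,-0.4],"yaw":0},{"delta_pos":[0,0,0],"yaw":0}]'

```text
t: 7.92
tcp_pos: [0.4651, 0.2107, 0.0855]
tool_rot: [0.927, 0.375, -0.021, -0.006]
force: [-0.5, 0.1, -3.6]
finger_gap: 0.251
```

```bash
python3 e.py
```

```text
t 7.925 tcp [0.4651 0.2107 0.0855] yaw 0.7696 z [-0.044  -0.0046 -0.999 ] F [-0.5  0.1 -3.6] T [ 0.02 -0.04 -0.02] gap 0.2506614527434247
jaw err to head (world cm) [-0.   -0.01] in tool xy mm [-0.1  0.   0. ]
```

Jaws are on the head with no contact load. Going down the last 4–5 mm.

Request:
send_rows --commands '[{"delta_pos":[0,0,-0.3],"yaw":0},{"delta_pos":[0,0,-0.2],"yaw":0},{"delta_pos":[0,0,0],"yaw":0}]'

```text
t: 8.3
tcp_pos: [0.4654, 0.2107, 0.0816]
tool_rot: [0.927, 0.375, -0.021, -0.006]
force: [-1.0, -1.1, -1.0]
finger_gap: 0.255
```

```bash
python3 e.py
```

```text
t 8.3 tcp [0.4654 0.2107 0.0816] yaw 0.7698 z [-0.0429 -0.0046 -0.9991] F [-1.  -1.1 -1. ] T [-0.03 -0.02  0.02] gap 0.2550055113820513
jaw err to head (world cm) [-0.02 -0.01] in tool xy mm [-0.2 -0.1  0. ]
```

Request:
send_rows --commands '[{"delta_pos":[0,0,0],"yaw":0},{"delta_pos":[0,0,0],"yaw":0},{"delta_pos":[0,0,0],"yaw":0},{"delta_pos":[0,0,1],"yaw":0},{"delta_pos":[0,0,2],"yaw":0},{"delta_pos":[-0.6,1,4],"yaw":0},{"delta_pos":[-0.6,2,5],"yaw":0},{"delta_pos":[0,1,0],"yaw":0},{"delta_pos":[0,0,0],"yaw":0}]' --grip -0.3

```text
t: 9.43
tcp_pos: [0.4541, 0.2519, 0.208]
tool_rot: [0.927, 0.375, -0.019, -0.006]
force: [0.7, -0.4, 0.6]
finger_gap: 0.649
```

```bash
python3 - <<'E'
from h import *
s=manip.sense(); i=manip.snapshot('wrist'); cv2.imwrite('pics/w5.png',i)
print(s['t'],s['tcp_pos'],yaw(s),R.from_quat(s['tool_rot']).as_matrix()[:,2]); C=cam('wrist',s)
for st,ce in blobs(i,(6,180,120),(18,255,255),30)[0]: print(st,ce,onz(C,[ce],.11))
a,b=manip.snapshot('scene'),manip.snapshot('side')
cv2.imwrite('pics/scene5.png',a);cv2.imwrite('pics/side5.png',b)
print(blobs(a,(6,200,150),(18,255,255),20)[0],blobs(b,(6,200,150),(18,255,255),20)[0])
E
```

```text
9.425 [0.45412751 0.25189006 0.20800164] 0.7689091302822236 [-0.03877166 -0.00310437 -0.99924327]
[([188, 259, 10, 23, 99], [192.7, 268.0])] [([226, 136, 5, 14, 37], [228.8, 141.1])]
```

View pics/w5.png

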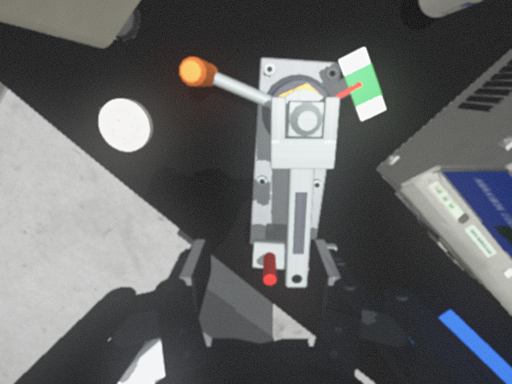

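```bash
python3 - <<'E'
from h import *
s=manip.sense(); C=cam('wrist',s); i=cv2.imread('pics/w5.png')
for st,ce in blobs(i,(5,120,100),(20,255,255),30)[0]: print(st,ce)
k=onz(C,[(190.5,71)],.11)[0,:2]; d=k-[.5247,.268]; print('knob',k,np.linalg.norm(d),np.arctan2(d[1],d[0]))
print('oil base',onz(cam('scene'),[(177,217)],0),'console corner', onz(C,[(392,160)],.15))
# red pin top
print('pin',onz(C,[(270.5,280)],.117))
E
```

```text
[178, 56, 40, 31, 813] [196.9, 72.1]
knob [0.48681846 0.3616897 ] 0.10105825624319618 1.9550297401492258
oil base [[0.70218344 0.25252884 0.        ]] console corner [[0.5472162  0.21147954 0.15      ]]
pin [[0.39373194 0.18144921 0.117     ]]
```

```bash
python3 - <<'E'
from h import *
s=manip.sense(); C=cam('wrist',s); 
for z in(0,.1,.2): print(z,onz(C,[(0,28),(108,46),(140,0)],z)[:,:2].round(3).tolist())
S=cam('scene'); print('scene z0',onz(S,[(178,325),(112,383)],0).round(3).tolist()); print('top', [onz(S,[(155,270),(75,358)],z)[:,:2].round(3).tolist() for z in (.1,.15,.2)])
B=cam('side');print('side base',onz(B,[(213,135),(330,137)],0)[:,:2].round(3).tolist())
E
```

```text
0 [[0.356, 0.578], [0.427, 0.471], [0.489, 0.471]]
0.1 [[0.403, 0.501], [0.454, 0.425], [0.498, 0.425]]
0.2 [[0.451, 0.424], [0.481, 0.379], [0.507, 0.379]]
scene z0 [[0.455, 0.449, 0.0], [0.452, 0.62, 0.0]]
top [[[0.539, 0.425], [0.489, 0.645]], [[0.505, 0.44], [0.459, 0.644]], [[0.471, 0.454], [0.428, 0.643]]]
side base [[0.429, 0.573], [0.914, 0.487]]
```

Request:
send_rows --commands '[{"delta_pos":[1.2,3.5,0],"yaw":-0.06},{"delta_pos":[1.2,3.5,0],"yaw":-0.06},{"delta_pos":[1.1,3.3,0],"yaw":-0.05},{"delta_pos":[0.2,0.7,-2],"yaw":0},{"delta_pos":[0,0,-2],"yaw":0},{"delta_pos":[0,0,-1],"yaw":0},{"delta_pos":[0,0,0],"yaw":0}]'

```text
t: 10.45
tcp_pos: [0.4869, 0.3555, 0.144]
tool_rot: [0.957, 0.289, -0.031, -0.005]
force: [-0.8, 0.5, -0.1]
finger_gap: 0.651
```

```bash
cat > k.py <<'E'
from h import *
s=manip.sense(); M=R.from_quat(s['tool_rot']).as_matrix()
g=s['tcp_pos']-.015*M[:,2]; d=g[:2]-[.5247,.268]
print('t',s['t'],'tcp',s['tcp_pos'].round(4),'yaw',yaw(s).round(3),'z',M[:,2].round(3),'F',s['force'].round(1),'T',s['ft_torque'].round(2),'gap',round(s['finger_gap'],3),'q6',s['q'][5].round(2))
print('grasp',g.round(4),'r',np.hypot(*d).round(4),'ang',np.arctan2(d[1],d[0]).round(3))
E
python3 k.py
```

```text
t 10.45 tcp [0.4869 0.3555 0.144 ] yaw 0.588 z [-0.062 -0.008 -0.998] F [-0.8  0.5 -0.1] T [ 0.07 -0.02  0.05] gap 0.651 q6 1.41
grasp [0.4878 0.3556 0.1589] r 0.095 ang 1.969
```

Request:
send_rows --commands '[{"delta_pos":[-0.2,0.6,-1],"yaw":0},{"delta_pos":[0,0.1,-2],"yaw":0},{"delta_pos":[0,0.1,-2],"yaw":0},{"delta_pos":[0,0,-1.3],"yaw":0},{"delta_pos":[0,0,0],"yaw":0}]' --force 30

```text
t: 11.08
tcp_pos: [0.4855, 0.3639, 0.0799]
tool_rot: [0.957, 0.289, -0.029, -0.006]
force: [0.6, -1.1, 0.0]
finger_gap: 0.65
```

```bash
python3 k.py
```

```text
t 11.075 tcp [0.4855 0.3639 0.0799] yaw 0.587 z [-0.059 -0.006 -0.998] F [ 0.6 -1.1  0. ] T [ 0.02 -0.08  0.03] gap 0.65 q6 1.42
grasp [0.4863 0.364  0.0949] r 0.1034 ang 1.951
```

Request:
send_rows --commands '[{"delta_pos":[0,-0.25,0],"yaw":0},{"delta_pos":[0,0,0],"yaw":0},{"delta_pos":[0,0,0],"yaw":0},{"delta_pos":[0,0,0],"yaw":0},{"delta_pos":[0,0,0],"yaw":0}]' --grip 1

```text
t: 11.7
tcp_pos: [0.4866, 0.3608, 0.0812]
tool_rot: [0.957, 0.289, -0.027, -0.005]
force: [0.8, 1.5, -2.3]
finger_gap: 0.246
```

```bash
python3 k.py; python3 -c "
from h import *
manip.snapshot('wrist')
i=manip.snapshot('scene');cv2.imwrite('pics/scene6.png',i)"
```

```text
t 11.7 tcp [0.4866 0.3608 0.0812] yaw 0.588 z [-0.055 -0.007 -0.998] F [ 0.8  1.5 -2.3] T [-0.29 -0.26 -0.06] gap 0.246 q6 1.41
grasp [0.4874 0.3609 0.0962] r 0.1001 ang 1.952
```

Request:
send_rows --commands '[{"delta_pos":[0.75,0.27,0],"yaw":-0.07},{"delta_pos":[0.77,0.21,0],"yaw":-0.07},{"delta_pos":[0.79,0.14,0],"yaw":-0.07},{"delta_pos":[0,0,0],"yaw":0}]'

```text
t: 12.3
tcp_pos: [0.5072, 0.3667, 0.0813]
tool_rot: [0.982, 0.186, -0.03, -0.007]
force: [1.1, 0.5, -2.3]
finger_gap: 0.242
```

```bash
python3 k.py
```

```text
t 12.3 tcp [0.5072 0.3667 0.0813] yaw 0.375 z [-0.061  0.003 -0.998] F [ 1.1  0.5 -2.3] T [-0.31 -0.41 -0.01] gap 0.242 q6 1.61
grasp [0.5082 0.3666 0.0962] r 0.1 ang 1.737
```

Request:
send_rows --commands '[{"delta_pos":[0.79,0.1,0],"yaw":-0.06},{"delta_pos":[0.8,0.04,0],"yaw":-0.06},{"delta_pos":[0.8,-0.03,0],"yaw":-0.06},{"delta_pos":[0.8,-0.09,0],"yaw":-0.06},{"delta_pos":[0,0,0],"yaw":0}]'

```text
t: 12.92
tcp_pos: [0.5315, 0.3678, 0.0812]
tool_rot: [0.997, 0.068, -0.036, -0.011]
force: [0.6, 0.2, -2.2]
finger_gap: 0.246
```

```bash
python3 k.py; python3 - <<'E'
from h import *
i=manip.snapshot('wrist');cv2.imwrite('pics/w7.png',i)
j=manip.snapshot('scene');cv2.imwrite('pics/scene7.png',j)
b=manip.snapshot('side');cv2.imwrite('pics/side7.png',b)
k=np.hstack([cv2.resize(j[190:300,170:310],(560,440),interpolation=cv2.INTER_CUBIC)]); cv2.imwrite('pics/c7.png',k)
E
```

```text
t 12.925 tcp [0.5315 0.3678 0.0812] yaw 0.137 z [-0.073  0.018 -0.997] F [ 0.6  0.2 -2.2] T [-0.5  -0.38 -0.03] gap 0.246 q6 1.82
grasp [0.5326 0.3675 0.0962] r 0.0999 ang 1.492
```

View pics/c7.png

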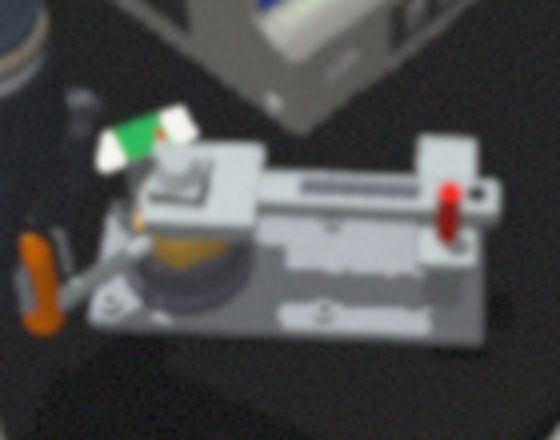

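```bash
python3 - <<'E'
from h import *
i=cv2.imread('pics/w7.png');j=cv2.imread('pics/scene7.png');b=cv2.imread('pics/side7.png')
w=cv2.imread('pics/w5.png')
k=np.hstack([cv2.resize(b[135:195,190:290],(500,300),interpolation=cv2.INTER_CUBIC),cv2.resize(j[205:245,190:230],(300,300),interpolation=cv2.INTER_CUBIC)])
k=np.vstack([k,cv2.resize(i[150:384,:],(800,300))]); cv2.imwrite('pics/c8.png',k)
E
```

```text
(no output)
```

View pics/c8.png

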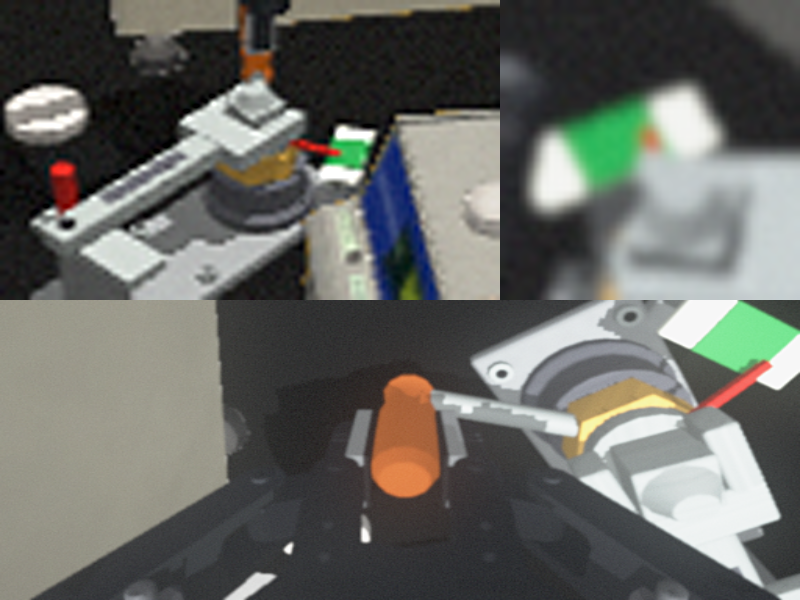

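```bash
cat > p.py <<'E'
from h import *
from collections import Counter
H=np.array([.5247,.268])
def pt(f,C,z=.066):
    i=cv2.imread(f) if isinstance(f,str) else f
    g=cv2.cvtColor(i,cv2.COLOR_BGR2HSV)
    def pol(m):
        v,u=np.nonzero(m); P=onz(C,np.c_[u,v],z)[:,:2]-H; return np.hypot(*P.T),np.arctan2(P[:,1],P[:,0])
    r,a=pol(cv2.inRange(g,(45,90,60),(85,255,255))); k=(r>.03)&(r<.11); r,a=r[k],a[k]
    red=cv2.inRange(g,(0,130,90),(5,255,255))|cv2.inRange(g,(170,130,90),(180,255,255))
    rr,ra=pol(red); k=(rr>.03)&(rr<.11)&(abs(ra-np.median(a))<.8); rr,ra=rr[k],ra[k]
    print('green r',r.min().round(3),r.max().round(3),'ang pct',np.percentile(a,[0,2,50,98,100]).round(3),'| red n',len(rr),'r',rr.min().round(3),rr.max().round(3),'ang',np.percentile(ra,[2,50,98]).round(3))
    for lo in np.arange(.04,.08,.008):
        k=(r>=lo)&(r<lo+.008);q=(rr>=lo)&(rr<lo+.008)
        if k.sum()>5: print('  r%.3f green %.3f..%.3f'%(lo,a[k].min(),a[k].max()),'red',(ra[q].min().round(3),ra[q].max().round(3)) if q.any() else '')
E
python3 - <<'E'
from p import *
pt('pics/scene0.png',cam('scene'));pt('pics/side0.png',cam('side'))
print('now');pt('pics/scene7.png',cam('scene'));pt('pics/side7.png',cam('side'))
s=manip.sense();pt('pics/w7.png',cam('wrist',s))
E
```

```text
green r 0.048 0.079 ang pct [-0.563 -0.53  -0.33  -0.084 -0.048] | red n 2 r 0.043 0.046 ang [-0.281 -0.266 -0.251]
  r0.048 green -0.539..-0.048 red 
  r0.056 green -0.521..-0.085 red 
  r0.064 green -0.506..-0.114 red 
  r0.072 green -0.494..-0.160 red 
green r 0.05 0.079 ang pct [-0.668 -0.645 -0.435 -0.207 -0.204] | red n 12 r 0.033 0.054 ang [-0.273 -0.227 -0.1  ]
  r0.048 green -0.668..-0.330 red (np.float64(-0.23), np.float64(-0.224))
  r0.056 green -0.638..-0.215 red 
  r0.064 green -0.587..-0.204 red 
  r0.072 green -0.617..-0.279 red 
nowTraceback (most recent call last):
  File "<stdin>", line 3, in <module>
  File "p.py", line 12, in pt
    print('green r',r.min().round(3),r.max().round(3),'ang pct',np.percentile(a,[0,2,50,98,100]).round(3),'| red n',len(rr),'r',rr.min().round(3),rr.max().round(3),'ang',np.percentile(ra,[2,50,98]).round(3))
                                                                                                                                ~~~~~~^^
    return umr_minimum(a, axis, None, out, keepdims, initial, where)
ValueError: zero-size array to reduction operation minimum which has no identity
```

```bash
python3 - <<'E'
from p import *
s=manip.sense();C=cam('wrist',s)
for z in (.055,.066): pt('pics/w7.png',C,z)
P=onz(C,[(491.5,200.7),(446,235)],.066)[:,:2]-H; print(np.hypot(*P.T),np.arctan2(P[:,1],P[:,0]))
E
```

```text
green r 0.05 0.081 ang pct [-0.695 -0.656 -0.427 -0.2   -0.162] | red n 437 r 0.031 0.064 ang [-0.951 -0.802 -0.699]
  r0.048 green -0.664..-0.162 red (np.float64(-0.888), np.float64(-0.7))
  r0.056 green -0.674..-0.182 red (np.float64(-0.816), np.float64(-0.688))
  r0.064 green -0.695..-0.199 red 
  r0.072 green -0.658..-0.212 red 
green r 0.05 0.079 ang pct [-0.533 -0.502 -0.277 -0.054 -0.007] | red n 436 r 0.03 0.06 ang [-0.682 -0.573 -0.506]
  r0.048 green -0.481..-0.007 red (np.float64(-0.648), np.float64(-0.501))
  r0.056 green -0.533..-0.020 red (np.float64(-0.594), np.float64(-0.514))
  r0.064 green -0.529..-0.062 red 
  r0.072 green -0.502..-0.094 red 
[0.06001383 0.02800537] [-0.57304077 -0.54436462]
```

```bash
python3 - <<'E'
from p import *
s5={'tcp_pos':np.array([.45412751,.25189006,.20800164]),'tool_rot':R.from_matrix(np.eye(3)).as_quat()}
zz=np.array([-0.03877166,-0.00310437,-0.99924327]); y=.7689091
x=np.array([np.cos(y),np.sin(y),0]); x[2]=-(x@zz)/zz[2]; x/=np.linalg.norm(x)
s5['tool_rot']=R.from_matrix(np.c_[x,np.cross(zz,x),zz]).as_quat()
C5=cam('wrist',s5)
for z in (.05,.058,.066): print('w5 z',z); pt('pics/w5.png',C5,z)
s=manip.sense();C=cam('wrist',s)
for z in (.058,.062): print('w7 z',z);pt('pics/w7.png',C,z)
b=cv2.imread('pics/side7.png');Cb=cam('side')
g=cv2.cvtColor(b,cv2.COLOR_BGR2HSV);m=cv2.inRange(g,(0,130,90),(6,255,255))|cv2.inRange(g,(170,130,90),(180,255,255));m[:155]=0;m[175:]=0;m[:,:240]=0;m[:,275:]=0
v,u=np.nonzero(m);print('side px',list(zip(u.tolist(),v.tolist())))
for z in(.058,.066,.07):
  P=onz(Cb,np.c_[u,v],z)[:,:2]-H;print(z,np.c_[np.hypot(*P.T),np.arctan2(P[:,1],P[:,0])].round(3).tolist())
E
```

```text
w5 z 0.05
green r 0.053 0.083 ang pct [-0.637 -0.592 -0.381 -0.136 -0.099] | red n 82 r 0.04 0.065 ang [-0.381 -0.33  -0.301]
  r0.048 green -0.635..-0.099 red (np.float64(-0.374), np.float64(-0.297))
  r0.056 green -0.637..-0.105 red (np.float64(-0.346), np.float64(-0.302))
  r0.064 green -0.597..-0.137 red (np.float64(-0.345), np.float64(-0.31))
  r0.072 green -0.576..-0.159 red 
w5 z 0.058
green r 0.051 0.08 ang pct [-0.622 -0.577 -0.367 -0.116 -0.077] | red n 82 r 0.039 0.063 ang [-0.358 -0.307 -0.277]
  r0.048 green -0.622..-0.077 red (np.float64(-0.353), np.float64(-0.275))
  r0.056 green -0.601..-0.085 red (np.float64(-0.328), np.float64(-0.284))
  r0.064 green -0.574..-0.126 red 
  r0.072 green -0.546..-0.149 red 
w5 z 0.066
green r 0.049 0.077 ang pct [-0.605 -0.56  -0.351 -0.095 -0.054] | red n 82 r 0.037 0.061 ang [-0.333 -0.286 -0.252]
  r0.048 green -0.605..-0.054 red (np.float64(-0.308), np.float64(-0.253))
  r0.056 green -0.572..-0.084 red (np.float64(-0.31), np.float64(-0.264))
  r0.064 green -0.549..-0.114 red 
  r0.072 green -0.534..-0.138 red 
w7 z 0.058
green r 0.
[... 807 characters left out ...]
165), (256, 165), (257, 165)]
0.058 [[0.023, 0.141], [0.027, 0.104], [0.03, 0.076], [0.034, 0.053], [0.03, -0.123], [0.033, -0.125], [0.037, -0.126], [0.04, -0.128], [0.044, -0.129], [0.044, -0.263], [0.047, -0.254], [0.051, -0.246], [0.054, -0.239]]
0.066 [[0.023, -0.336], [0.027, -0.311], [0.03, -0.291], [0.034, -0.276], [0.032, -0.474], [0.035, -0.442], [0.038, -0.415], [0.042, -0.393], [0.045, -0.374], [0.047, -0.494], [0.05, -0.47], [0.053, -0.449], [0.057, -0.431]]
0.07 [[0.025, -0.549], [0.028, -0.501], [0.032, -0.462], [0.035, -0.431], [0.034, -0.623], [0.037, -0.58], [0.04, -0.544], [0.044, -0.513], [0.047, -0.486], [0.049, -0.597], [0.052, -0.568], [0.055, -0.542], [0.059, -0.519]]
```

Request:
send_rows --commands '[{"delta_pos":[0.79,-0.1,0],"yaw":-0.05},{"delta_pos":[0.785,-0.16,0],"yaw":-0.05},{"delta_pos":[0.77,-0.22,0],"yaw":-0.05},{"delta_pos":[0.75,-0.28,0],"yaw":-0.05},{"delta_pos":[0,0,0],"yaw":0}]'

```text
t: 13.7
tcp_pos: [0.5535, 0.3637, 0.0813]
tool_rot: [0.998, -0.033, -0.043, -0.017]
force: [0.3, 0.2, -2.2]
finger_gap: 0.248
```

```bash
python3 k.py
```

```text
t 13.7 tcp [0.5535 0.3637 0.0813] yaw -0.066 z [-0.084  0.037 -0.996] F [ 0.3  0.2 -2.2] T [-0.56 -0.29 -0.  ] gap 0.248 q6 1.98
grasp [0.5548 0.3631 0.0963] r 0.0998 ang 1.264
```

Request:
send_rows --commands '[{"delta_pos":[0.75,-0.27,0],"yaw":-0.05},{"delta_pos":[0.73,-0.33,0],"yaw":-0.05},{"delta_pos":[0.7,-0.39,0],"yaw":-0.05},{"delta_pos":[0.66,-0.44,0],"yaw":-0.05},{"delta_pos":[0,0,0],"yaw":0}]'

```text
t: 14.32
tcp_pos: [0.5746, 0.3544, 0.0814]
tool_rot: [0.99, -0.133, -0.047, -0.024]
force: [0.9, 0.4, -1.5]
finger_gap: 0.246
```

```bash
python3 k.py; cat > sd.py <<'E'
from p import *
b=manip.snapshot('side');cv2.imwrite('pics/side_last.png',b);Cb=cam('side')
g=cv2.cvtColor(b,cv2.COLOR_BGR2HSV);m=cv2.inRange(g,(0,130,90),(6,255,255))|cv2.inRange(g,(170,130,90),(180,255,255));m[:155]=0;m[175:]=0;m[:,:240]=0;m[:,275:]=0
v,u=np.nonzero(m);P=onz(Cb,np.c_[u,v],.068)[:,:2]-H;r=np.hypot(*P.T);a=np.arctan2(P[:,1],P[:,0]);print('pointer',len(u),'tip',u.max(),a[r>.038].mean().round(3))
E
python3 sd.py; python3 -c "
import cv2,sd" >/dev/null
```

```text
t 14.325 tcp [0.5746 0.3544 0.0814] yaw -0.265 z [-0.087  0.06  -0.994] F [ 0.9  0.4 -1.5] T [-0.62 -0.14 -0.07] gap 0.246 q6 2.13
grasp [0.5759 0.3535 0.0963] r 0.0996 ang 1.031
pointer 14 tip 257 -0.477
```

Request:
send_rows --commands '[{"delta_pos":[0.67,-0.44,0],"yaw":-0.05},{"delta_pos":[0.63,-0.48,0],"yaw":-0.05},{"delta_pos":[0.59,-0.52,0],"yaw":-0.05}]'

```text
t: 14.8
tcp_pos: [0.5897, 0.3435, 0.0813]
tool_rot: [0.976, -0.21, -0.05, -0.029]
force: [-1.5, 5.7, -0.8]
finger_gap: 0.246
```

```bash
python3 k.py;python3 sd.py
```

```text
t 14.8 tcp [0.5897 0.3435 0.0813] yaw -0.422 z [-0.085  0.078 -0.993] F [-1.5  5.7 -0.8] T [ 0.19  0.41 -0.17] gap 0.246 q6 2.25
grasp [0.591  0.3423 0.0962] r 0.0996 ang 0.842
pointer 14 tip 256 -0.477
```

Request:
send_rows --commands '[{"delta_pos":[0.4,-0.38,0],"yaw":-0.03},{"delta_pos":[0.38,-0.4,0],"yaw":-0.03},{"delta_pos":[0.36,-0.42,0],"yaw":-0.03}]'

```text
t: 15.22
tcp_pos: [0.5989, 0.3344, 0.0813]
tool_rot: [0.964, -0.259, -0.052, -0.034]
force: [-1.8, 6.5, -1.0]
finger_gap: 0.249
```

```bash
python3 k.py;python3 sd.py
```

```text
t 15.225 tcp [0.5989 0.3344 0.0813] yaw -0.522 z [-0.083  0.093 -0.992] F [-1.8  6.5 -1. ] T [ 0.34  0.49 -0.27] gap 0.249 q6 2.32
grasp [0.6002 0.333  0.0962] r 0.0996 ang 0.711
pointer 14 tip 256 -0.477
```

Request:
send_rows --commands '[{"delta_pos":[0.34,-0.42,0],"yaw":-0.02},{"delta_pos":[0.32,-0.43,0],"yaw":-0.02},{"delta_pos":[0.3,-0.44,0],"yaw":-0.02}]'

```text
t: 15.65
tcp_pos: [0.6053, 0.3265, 0.0813]
tool_rot: [0.954, -0.291, -0.056, -0.04]
force: [-3.7, 12.4, -1.3]
finger_gap: 0.244
```

```bash
python3 k.py;python3 sd.py
```

```text
t 15.65 tcp [0.6053 0.3265 0.0813] yaw -0.589 z [-0.084  0.108 -0.991] F [-3.7 12.4 -1.3] T [ 1.21  0.87 -0.01] gap 0.244 q6 2.36
grasp [0.6065 0.3249 0.0962] r 0.0997 ang 0.607
pointer 12 tip 256 -0.501
```

Request:
send_rows --commands '[{"delta_pos":[0.28,-0.42,0],"yaw":0},{"delta_pos":[0.28,-0.42,0],"yaw":0}]'

```text
t: 15.95
tcp_pos: [0.6056, 0.326, 0.0814]
tool_rot: [0.953, -0.292, -0.063, -0.044]
force: [-3.9, 14.3, -1.2]
finger_gap: 0.247
```

```bash
python3 k.py;python3 sd.py
```

```text
t 15.95 tcp [0.6056 0.326  0.0814] yaw -0.591 z [-0.094  0.121 -0.988] F [-3.9 14.3 -1.2] T [1.15 0.77 0.08] gap 0.247 q6 2.35
grasp [0.607  0.3242 0.0962] r 0.0996 ang 0.599
pointer 11 tip 256 -0.513
```

Request:
send_rows --commands '[{"delta_pos":[0,0,0],"yaw":0},{"delta_pos":[0,0,0],"yaw":0}]'

```text
t: 16.25
tcp_pos: [0.6049, 0.3271, 0.0814]
tool_rot: [0.954, -0.29, -0.063, -0.044]
force: [0.2, 1.8, -0.6]
finger_gap: 0.245
```

Request:
send_rows --commands '[{"delta_pos":[0,0,0],"yaw":0},{"delta_pos":[0,0,0],"yaw":0},{"delta_pos":[0,0,0],"yaw":0},{"delta_pos":[0,0,0.5],"yaw":0},{"delta_pos":[0,0,2],"yaw":0},{"delta_pos":[0,0,4],"yaw":0},{"delta_pos":[0,0,4],"yaw":0},{"delta_pos":[0,0,2],"yaw":0},{"delta_pos":[0,0,0],"yaw":0}]' --grip -0.3

```text
t: 17.38
tcp_pos: [0.6082, 0.3249, 0.2178]
tool_rot: [0.953, -0.293, -0.059, -0.046]
force: [-0.5, 0.3, 0.6]
finger_gap: 0.648
```

```bash
python3 k.py;python3 sd.py
```

```text
t 17.375 tcp [0.6082 0.3249 0.2178] yaw -0.592 z [-0.085  0.123 -0.989] F [-0.5  0.3  0.6] T [-0.06 -0.03  0.04] gap 0.648 q6 2.39
grasp [0.6095 0.3231 0.2326] r 0.1011 ang 0.576
pointer 12 tip 256 -0.488
```

Request:
send_rows --commands '[{"delta_pos":[-2,0,1],"yaw":0.15},{"delta_pos":[-2,-1,1],"yaw":0.15},{"delta_pos":[-2,-1,0],"yaw":0.15},{"delta_pos":[-2,-1.5,0],"yaw":0.15},{"delta_pos":[-2,-2,0],"yaw":0.15},{"delta_pos":[-2,-2,0],"yaw":0.15}]'

```text
t: 18.18
tcp_pos: [0.481, 0.2469, 0.2306]
tool_rot: [0.983, 0.166, -0.079, -0.012]
force: [-0.2, 0.2, -0.1]
finger_gap: 0.651
```

```bash
python3 k.py
```

```text
t 18.175 tcp [0.481  0.2469 0.2306] yaw 0.338 z [-0.159 -0.003 -0.987] F [-0.2  0.2 -0.1] T [-0.01 -0.08  0.04] gap 0.651 q6 1.47
grasp [0.4834 0.2469 0.2454] r 0.0464 ang -2.67
```

Request:
send_rows --commands '[{"delta_pos":[-1.8,-1.4,0],"yaw":0.15},{"delta_pos":[-1,-1,0],"yaw":0.15},{"delta_pos":[0,0,0],"yaw":0.06},{"delta_pos":[0,0,0],"yaw":0}]'

```text
t: 18.68
tcp_pos: [0.4468, 0.2201, 0.227]
tool_rot: [0.935, 0.344, -0.086, 0.003]
force: [-0.1, 0.9, -0.2]
finger_gap: 0.652
```

```bash
python3 k.py; python3 - <<'E'
from h import *
i=manip.snapshot('wrist'); cv2.imwrite('pics/w9.png',i); s=manip.sense(); C=cam('wrist',s)
print(proj(C,[[.5247,.268,.107],[.394,.1825,.117]]))
E
```

```text
t 18.675 tcp [0.4468 0.2201 0.227 ] yaw 0.71 z [-0.158 -0.064 -0.985] F [-0.1  0.9 -0.2] T [ 0.05 -0.09 -0.04] gap 0.652 q6 1.12
grasp [0.4492 0.221  0.2417] r 0.0889 ang -2.585
[[284.65674087  64.58508436]
 [260.4443035  229.11487975]]
```

View pics/w9.png

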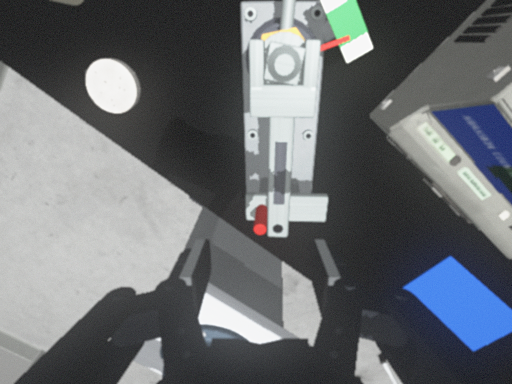

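```bash
python3 - <<'E'
from h import *
from p import pt
i=cv2.imread('pics/w9.png'); s=manip.sense(); C=cam('wrist',s)
g=cv2.cvtColor(i,cv2.COLOR_BGR2GRAY)
for r in (125,150,175,200,225): print(r,g[r,256:304].tolist())
pt(i,C,.064);pt(i,C,.068)
E
```

```text
125 [217, 205, 182, 149, 133, 134, 133, 132, 136, 132, 135, 135, 130, 159, 194, 217, 225, 225, 227, 228, 227, 229, 226, 228, 228, 228, 229, 228, 228, 228, 230, 230, 228, 227, 225, 224, 216, 203, 196, 212, 221, 222, 220, 221, 220, 222, 221, 220]
150 [211, 197, 169, 136, 129, 133, 133, 132, 130, 131, 131, 130, 145, 181, 212, 222, 226, 223, 204, 156, 135, 137, 139, 139, 145, 140, 139, 138, 136, 136, 166, 213, 226, 226, 221, 212, 199, 205, 216, 217, 217, 215, 218, 217, 218, 216, 218, 217]
175 [203, 194, 170, 141, 129, 128, 130, 130, 126, 126, 128, 127, 129, 140, 144, 148, 142, 138, 114, 112, 117, 105, 101, 100, 95, 96, 94, 95, 98, 113, 135, 142, 143, 136, 142, 168, 201, 212, 209, 209, 209, 211, 208, 210, 209, 210, 210, 210]
200 [224, 223, 223, 222, 222, 221, 223, 224, 217, 191, 157, 147, 180, 206, 224, 227, 217, 185, 144, 135, 134, 136, 137, 134, 130, 132, 131, 140, 177, 218, 226, 221, 210, 206, 217, 225, 225, 224, 224, 224, 224, 225, 224, 224, 225, 223, 224, 224]
225 [126, 131, 136, 139, 141, 139, 135, 128, 112, 92, 94, 133, 184, 214, 220, 220, 219, 199, 165, 134, 108, 93, 103, 117, 136, 168, 205, 222, 221, 219, 214, 189, 131, 78, 62, 60, 66, 61, 69, 58, 62, 62, 64, 64, 62, 64, 66, 61]
green r 0.05 0.078 ang pct [-0.615 -0.539 -0.311 -0.104 -0.058] | red n 152 r 0.036 0.061 ang [-0.602 -0.533 -0.475]
  r0.048 green -0.615..-0.058 red (np.float64(-0.592), np.float64(-0.486))
  r0.056 green -0.587..-0.072 red (np.float64(-0.549), np.float64(-0.508))
  r0.064 green -0.562..-0.113 red 
  r0.072 green -0.536..-0.128 red 
green r 0.05 0.077 ang pct [-0.61  -0.535 -0.307 -0.1   -0.054] | red n 152 r 0.035 0.06 ang [-0.595 -0.529 -0.469]
  r0.048 green -0.610..-0.054 red (np.float64(-0.58), np.float64(-0.488))
  r0.056 green -0.559..-0.080 red (np.float64(-0.545), np.float64(-0.504))
  r0.064 green -0.558..-0.109 red 
  r0.072 green -0.533..-0.132 red
```

```bash
cat > g.py <<'E'
from h import *
import sys
L=np.array([.5247,.268])
E
python3 - <<'E'
from h import *
s=manip.sense(); C=cam('wrist',s)
e=[(269.5,293,125),(268.5,291.8,150),(267.8,288.5,200),(267.6,287.7,225)]
P=np.array([onz(C,[(a,r),(b,r)],.091)[:,:2] for a,b,r in e]); print('w',np.linalg.norm(P[:,0]-P[:,1],axis=1))
m=P.mean(1); d=m[0]-m[-1]; print(m.round(4).tolist(),'ang',np.arctan2(d[1],d[0]))
u=d/np.linalg.norm(d); 
# tail end row ~236
t=onz(C,[(277.5,236)],.091)[0,:2]; print('tail',t,'grip=tail+.102u',t+.102*u)
H=np.array([.5247,.268]); n=np.array([-u[1],u[0]]); print('lateral of line from head',(m-H)@n, 'grip alt', H-.083*u+n*np.mean((m-H)@n), 'tail dist',np.dot(H-t,u))
E
```

```text
w [0.0220641  0.02282269 0.02223321 0.02269995]
[[0.4834, 0.2341], [0.4643, 0.2183], [0.4209, 0.182], [0.3963, 0.1607]] ang 0.7003295070393888
tail [0.38471107 0.15049564] grip=tail+.102u [0.46270331 0.21623155]
lateral of line from head [0.00069082 0.00090352 0.00113671 0.00069082] grip alt [0.4606844  0.21516313] tail dist 0.1827677141077407
```

Request:
send_rows --commands '[{"delta_pos":[0.8,-0.3,-2],"yaw":-0.01},{"delta_pos":[0.7,-0.2,-3],"yaw":0},{"delta_pos":[0.1,0,-3],"yaw":0},{"delta_pos":[0,0,-2],"yaw":0},{"delta_pos":[0,0,0],"yaw":0}]'

```text
t: 19.35
tcp_pos: [0.464, 0.215, 0.1229]
tool_rot: [0.938, 0.337, -0.086, 0.002]
force: [0.7, 0.2, 0.7]
finger_gap: 0.646
```

```bash
python3 k.py
```

```text
t 19.35 tcp [0.464  0.215  0.1229] yaw 0.694 z [-0.159 -0.062 -0.985] F [0.7 0.2 0.7] T [ 0.02 -0.07  0.02] gap 0.646 q6 1.13
grasp [0.4664 0.2159 0.1377] r 0.0782 ang -2.412
```

Request:
send_rows --commands '[{"delta_pos":[-0.2,0,-1.5],"yaw":0.006},{"delta_pos":[0,0,-1.4],"yaw":0},{"delta_pos":[0,0,-1.0],"yaw":0},{"delta_pos":[0,0,-0.3],"yaw":0},{"delta_pos":[0,0,0],"yaw":0}]'

```text
t: 19.98
tcp_pos: [0.4631, 0.2154, 0.0795]
tool_rot: [0.937, 0.339, -0.084, 0.003]
force: [0.8, 0.6, 0.4]
finger_gap: 0.649
```

```bash
cat > l.py <<'E'
from h import *
s=manip.sense(); M=R.from_quat(s['tool_rot']).as_matrix(); c=s['tcp_pos']-.003*M[:,2]
n=np.array([-np.sin(.7),np.cos(.7)]);u=np.array([np.cos(.7),np.sin(.7)]); d=c[:2]-[.4615,.2155]
print(s['t'],s['tcp_pos'].round(4),'yaw',yaw(s).round(3),'z',M[:,2].round(3),'lat(ccw is -) mm',(d@n*1000).round(1),'along',(d@u*1000).round(1),s['force'].round(1),round(s['finger_gap'],3))
E
python3 l.py
```

```text
19.975 [0.4631 0.2154 0.0795] yaw 0.699 z [-0.156 -0.062 -0.986] lat(ccw is -) mm -1.3 along 1.6 [0.8 0.6 0.4] 0.649
```

Request:
send_rows --commands '[{"delta_pos":[0,0,0],"yaw":0},{"delta_pos":[0,0,0],"yaw":0},{"delta_pos":[0,0,0],"yaw":0},{"delta_pos":[0,0,0],"yaw":0},{"delta_pos":[0,0,0],"yaw":0}]' --grip 1 --force 80

```text
t: 20.6
tcp_pos: [0.4628, 0.2162, 0.0805]
tool_rot: [0.937, 0.339, -0.084, 0.002]
force: [-0.4, 1.2, -0.5]
finger_gap: 0.255
```

```bash
python3 l.py; python3 sd.py; python3 k.py
```

```text
20.6 [0.4628 0.2162 0.0805] yaw 0.699 z [-0.155 -0.061 -0.986] lat(ccw is -) mm -0.5 along 2.0 [-0.4  1.2 -0.5] 0.255
pointer 13 tip 256 -0.488
t 20.65 tcp [0.4628 0.2162 0.0805] yaw 0.699 z [-0.155 -0.061 -0.986] F [-0.5  1.  -1.4] T [ 0.14 -0.01  0.06] gap 0.26 q6 1.13
grasp [0.4652 0.2171 0.0953] r 0.0783 ang -2.434
```

Request:
send_rows --commands '[{"delta_pos":[0.2,-0.23,0],"yaw":0.035},{"delta_pos":[0.2,-0.23,0],"yaw":0.035},{"delta_pos":[0,0,0],"yaw":0}]'

```text
t: 21.02
tcp_pos: [0.4668, 0.2119, 0.0805]
tool_rot: [0.924, 0.374, -0.084, 0.005]
force: [-0.6, 0.9, -0.6]
finger_gap: 0.256
```

```bash
python3 l.py; python3 sd.py; python3 k.py
```

```text
21.025 [0.4668 0.2119 0.0805] yaw 0.773 z [-0.151 -0.071 -0.986] lat(ccw is -) mm -6.3 along 2.2 [-0.6  0.9 -0.6] 0.256
pointer 13 tip 257 -0.41
t 21.075 tcp [0.4668 0.2119 0.0805] yaw 0.773 z [-0.151 -0.071 -0.986] F [-0.1  1.6 -1.2] T [ 0.23 -0.09  0.05] gap 0.254 q6 1.06
grasp [0.469  0.2129 0.0953] r 0.0783 ang -2.362
```

Request:
send_rows --commands '[{"delta_pos":[0,0,0.6],"yaw":0},{"delta_pos":[0,0,0.6],"yaw":0},{"delta_pos":[0,0,0.6],"yaw":0}]'

```text
t: 21.45
tcp_pos: [0.4653, 0.2108, 0.0968]
tool_rot: [0.924, 0.373, -0.086, 0.005]
force: [-0.1, 0.2, -7.7]
finger_gap: 0.252
```

```bash
python3 l.py; python3 sd.py
```

```text
21.45 [0.4653 0.2108 0.0968] yaw 0.773 z [-0.156 -0.073 -0.985] lat(ccw is -) mm -6.2 along 0.4 [-0.1  0.2 -7.7] 0.252
pointer 12 tip 257 -0.41
```

Request:
send_rows --commands '[{"delta_pos":[0.05,0.05,0.8],"yaw":0},{"delta_pos":[0.05,0.05,1],"yaw":0},{"delta_pos":[0.1,0.1,1.5],"yaw":0},{"delta_pos":[0,0,1.5],"yaw":0}]'

```text
t: 22.0
tcp_pos: [0.4688, 0.2128, 0.1505]
tool_rot: [0.924, 0.374, -0.084, 0.005]
force: [-0.3, 0.4, -3.9]
finger_gap: 0.252
```

```bash
python3 l.py; python3 sd.py
```

```text
22.0 [0.4688 0.2128 0.1505] yaw 0.774 z [-0.152 -0.073 -0.986] lat(ccw is -) mm -6.9 along 4.4 [-0.3  0.4 -3.9] 0.252
pointer 12 tip 257 -0.41
```

Request:
send_rows --commands '[{"delta_pos":[-1.5,0,3],"yaw":0},{"delta_pos":[-1.5,-3,3],"yaw":0.05},{"delta_pos":[-1,-5,2],"yaw":0.12},{"delta_pos":[0,-6,0],"yaw":0.12},{"delta_pos":[0,-6,0],"yaw":0.12},{"delta_pos":[0,-6,0],"yaw":0.12},{"delta_pos":[0,-6,0],"yaw":0.12},{"delta_pos":[0,-6,0],"yaw":0.12},{"delta_pos":[0,-5,0],"yaw":0.1},{"delta_pos":[0,0,0],"yaw":0}]'

```text
t: 23.3
tcp_pos: [0.4288, -0.2291, 0.2423]
tool_rot: [0.669, 0.739, -0.066, 0.045]
force: [-0.2, 1.6, -3.5]
finger_gap: 0.25
```

```bash
python3 k.py
```

```text
t 23.3 tcp [ 0.4288 -0.2291  0.2423] yaw 1.673 z [-0.022 -0.157 -0.987] F [-0.2  1.6 -3.5] T [0.24 0.06 0.01] gap 0.25 q6 -0.64
grasp [ 0.4291 -0.2267  0.2571] r 0.5038 ang -1.762
```

Request:
send_rows --commands '[{"delta_pos":[0.3,-0.6,-4],"yaw":-0.01},{"delta_pos":[0.3,-0.4,-5],"yaw":0},{"delta_pos":[0,0,-5],"yaw":0},{"delta_pos":[0,0,-4],"yaw":0},{"delta_pos":[0,0,-1],"yaw":0},{"delta_pos":[0,0,0],"yaw":0}]'

```text
t: 24.05
tcp_pos: [0.4363, -0.2362, 0.052]
tool_rot: [0.674, 0.734, -0.065, 0.047]
force: [-0.3, -0.5, -3.3]
finger_gap: 0.252
```

```bash
python3 k.py
```

```text
t 24.05 tcp [ 0.4363 -0.2362  0.052 ] yaw 1.659 z [-0.019 -0.159 -0.987] F [-0.3 -0.5 -3.3] T [ 0.16 -0.01 -0.01] gap 0.252 q6 -0.46
grasp [ 0.4366 -0.2339  0.0668] r 0.5095 ang -1.745
```

Request:
send_rows --commands '[{"delta_pos":[-0.05,-0.5,-1.2],"yaw":0},{"delta_pos":[0,-0.3,-1.2],"yaw":0},{"delta_pos":[0,0,-1.0],"yaw":0},{"delta_pos":[0,0,-0.5],"yaw":0},{"delta_pos":[0,0,0],"yaw":0}]'

```text
t: 24.68
tcp_pos: [0.4384, -0.2466, 0.0142]
tool_rot: [0.674, 0.734, -0.065, 0.051]
force: [-0.7, 0.2, -3.1]
finger_gap: 0.253
```

```bash
python3 k.py
```

```text
t 24.675 tcp [ 0.4384 -0.2466  0.0142] yaw 1.658 z [-0.013 -0.164 -0.986] F [-0.7  0.2 -3.1] T [ 0.16  0.04 -0.01] gap 0.253 q6 -0.41
grasp [ 0.4386 -0.2441  0.029 ] r 0.5193 ang -1.737
```

Request:
send_rows --commands '[{"delta_pos":[0,0,-0.3],"yaw":0},{"delta_pos":[0,0,-0.2],"yaw":0},{"delta_pos":[0,0,0],"yaw":0}]'

```text
t: 25.05
tcp_pos: [0.4386, -0.2467, 0.0093]
tool_rot: [0.674, 0.734, -0.065, 0.051]
force: [-0.9, 0.7, -2.5]
finger_gap: 0.251
```

```bash
python3 k.py
```

```text
t 25.05 tcp [ 0.4386 -0.2467  0.0093] yaw 1.658 z [-0.012 -0.165 -0.986] F [-0.9  0.7 -2.5] T [0.18 0.03 0.03] gap 0.251 q6 -0.4
grasp [ 0.4388 -0.2442  0.0241] r 0.5194 ang -1.737
```

Request:
send_rows --commands '[{"delta_pos":[0,0,0],"yaw":0},{"delta_pos":[0,0,0],"yaw":0},{"delta_pos":[0,0,0],"yaw":0},{"delta_pos":[0,0,0],"yaw":0},{"delta_pos":[0,0,2],"yaw":0},{"delta_pos":[0,0,4],"yaw":0},{"delta_pos":[-0.5,-1,6],"yaw":0},{"delta_pos":[-0.5,-1,6],"yaw":0},{"delta_pos":[0,0,0],"yaw":0}]' --grip -0.3

```text
t: 26.18
tcp_pos: [0.4291, -0.2674, 0.1954]
tool_rot: [0.673, 0.734, -0.065, 0.053]
force: [0.2, 0.2, 0.0]
finger_gap: 0.65
```

```bash
python3 k.py; python3 sd.py; python3 - <<'E'
from h import *
s=manip.sense(); i=manip.snapshot('wrist'); b=manip.snapshot('side');a=manip.snapshot('scene')
x=spanner(i,cam('wrist',s)); print(x[0],x[1])
for n,j in(('scene',a),('side',b)): print(n,'orange',blobs(j,(6,200,150),(18,255,255),20)[0]); 
a0=cv2.imread('pics/scene0.png');b0=cv2.imread('pics/side0.png')
k=np.vstack([np.hstack([cv2.resize(a[190:300,150:310],(440,300),interpolation=cv2.INTER_CUBIC),cv2.resize(b[130:200,190:290],(360,300),interpolation=cv2.INTER_CUBIC)]),np.hstack([cv2.resize(i,(400,300)),cv2.resize(b,(400,300))])])
cv2.imwrite('pics/fin.png',k)
E
```

```text
t 26.175 tcp [ 0.4291 -0.2674  0.1954] yaw 1.659 z [-0.009 -0.166 -0.986] F [0.2 0.2 0. ] T [ 0.06 -0.   -0.06] gap 0.65 q6 -0.67
grasp [ 0.4292 -0.265   0.2102] r 0.5414 ang -1.748
pointer 13 tip 257 -0.41
minrect ((439.0315246582031, -248.29449462890625), (61.93834686279297, 203.31198120117188), 5.243587970733643)
n 5818 dir -1.472102418097706 tail [ 0.44911093 -0.34938463] tip [ 0.42906443 -0.14692656] len 0.2034481008086555
[ 0.43906049 -0.24788099] [ 0.43901634 -0.24743507]
scene orange [([166, 223, 10, 24, 117], [170.6, 232.2])]
side orange [([258, 138, 6, 18, 64], [260.5, 146.0])]
```

View pics/fin.png

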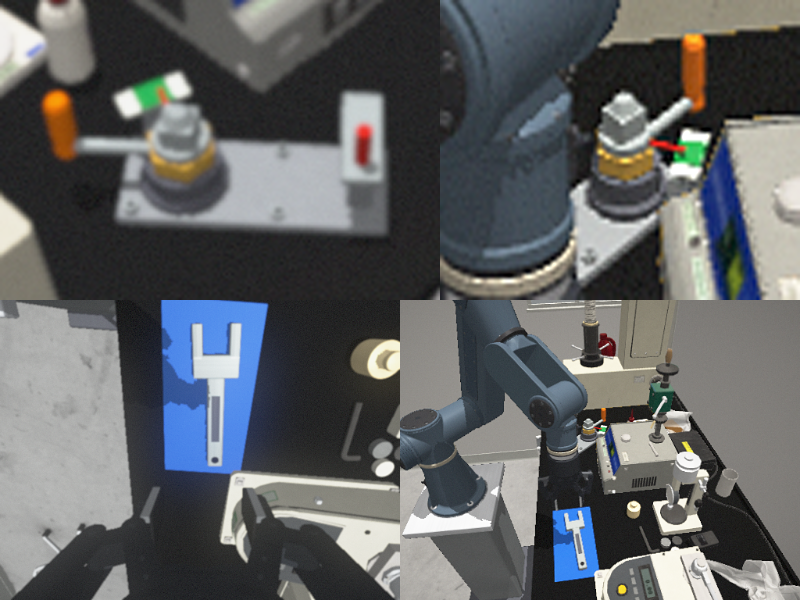

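```bash
python3 - <<'E'
from h import *
P=tri([cam('scene'),cam('side')],[(170.6,232.2),(260.5,146.0)]); d=P[:2]-[.5247,.268]; print(P,np.hypot(*d),np.arctan2(d[1],d[0]))
print(manip.sign_off())
E
```

```text
[0.60297547 0.33255626 0.08647043] 0.10146211694378861 0.6896403730900125
the job is handed in; nothing more can be done
None
```

I locked the spindle, put the spanner back on the blue mat and handed the job in. The clock stood at about 26 s of the 64 s allowed.

- **Spanner fit:** The spanner lay flat on the square head with its handle on the rest. After the nut was turned, its handle was measured at 0.700 rad, against 0.698 rad expected for touching the red pin.
- **Locknut:** I turned it clockwise about 1.35 rad by the knob. It then stopped moving, and the force at the knob rose to about 15 N against the usual 4 N. After allowing for the spindle turning with it, the nut itself turned about 1.15 rad, which fits the stop at 1.2.
- **Pointer:** It stayed inside the green band in every picture I took. My angle readings for its furthest clockwise point disagreed because of viewing angle: about -0.13 to -0.2 rad, and -0.23 in one rough early reading, against the limit of -0.26. It was closer to the edge than the stated 0 to -0.15, so that margin is not certain. Turning the spanner slightly before lifting it brought the pointer back by about 0.07 rad.
- **Final check:** The spanner is wholly on the mat, within about 4 mm of where it started, and the gripper was open and clear of everything. I saw the bottle, weight and hex key apparently undisturbed. I never went near the disc, but I did not measure any of the four.
- **Gripper tilt:** The gripper gradually tilted to about 9° during the job, which I could not correct with the moves available. It caused no visible problem.

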